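# Slide the ink pad home in the stamping stand

### The arm

A 6-joint arm with a two-finger parallel gripper is mounted at the origin on a cart in front of the work surface, level with it; the furniture and walls round the work are solid. World frame = base frame: x ahead of the robot, y to its left, z up, the work surface at z = 0. Lengths are in m, angles in rad, forces in N, time in s.
With the tool pointing down it reaches from about 0.35 to 0.925 m from the base axis. Payload 6.4 kg.
Tool frame: the origin (TCP) lies on the front face of the gripper's body, between the roots of the fingers; the fingertips stand 97 mm ahead of it and the grasp point (between the pads) lies 78 mm ahead of it; z points along the fingers, y is the direction in which the jaws open and shut (so a half turn about z gives the same grasp; the last joint's range is limited). The gripper opens to 94 mm and grips with 3 to 60 N. Pads are 16 mm wide; open, the fingers measure 119 mm over their backs; the gripper's body (75 mm by 177 mm) begins 78 mm behind the grasp point.
Start: joints at [1.142, 0.245, 1.558, -0, 1.339, -0.174], TCP at [0.164, 0.629, 0.303] pointing down, gripper open.
Joint ranges: [-3.13, 3.13], [-1.02, 2.26], [0.13, 2.54], [-0.95, 4.09], [0.21, 2.88], [-2.74, 2.74]. Speed limits (rad/s): [2.57, 2.57, 3.14, 3.14, 3.14, 3.14].

### API

Orientations are given as a unit quaternion [x, y, z, w].
In Python, from station import sensors, imaging, env gives the robot as it stands.
- The arm moves only by the tool send_rows, never from a script. Its argument "increments" is text: rows parted by semicolons, each of 7 numbers parted by spaces: the shift along the tool's x, y, z in cm, then the turn, a rotation vector about the tool's x, y, z in degrees, then the opening in per cent of the stroke, from 0 (shut) to 100 (fully open). A call has 1 to 20 rows; each row is the pose to reach, as a shift and turn from the pose commanded when the call began, along the tool's axes at that moment; what a row does not reach only later rows make up. A row lasts 1/12 s, in which the tool goes at most 41.7 mm and 7.16 degrees, less where a joint would pass 70% of its speed; a pose out of reach is approached as far as the arm can. A call with a gripper value outside its range is refused whole. The fingers move at their own pace and stop on an object; the grip force is fixed at half the most. Time passes only in rows, so rows that repeat a pose let the fingers close. It gives the time, the measured TCP pose, the force and the opening at its end, in the units of the state.
- sensors.observe(): the state, without advancing time (a new reading comes with each control period).
- imaging.get_image(name): name is "scene" or "top" or "wrist"; returns the picture (420x560x3 uint8, blue, green, red); there is no depth.
- imaging.camera_info(name): a dict with "camera_matrix" (3x3 intrinsics, pixels), "k1" (the pictures are not rectified: a ray, as slopes to the right and down, at radius r is drawn at 1 + k1 r^2 times it, then the intrinsics apply), "eye" and "attitude" of the camera in the world; the wrist camera has in their place "T_tool_cam" (4x4, takes a point from camera to tool coordinates, whose origin is the TCP and whose axes are the flange's). Camera axes: x right, y down, z forward; pixel columns grow to the right and rows downward; lengths in m; the calibration is good to about 2 mm. A picture is of the moment at which its call begins: read the wrist's pose just before it. camera_info takes no time and is no camera call.
- env.sign_off(): hands the job in, once; it reports no verdict.
The state is a dict: "time": time; "q": joint angles; "dq": joint speeds; "tau": joint torques, N m; "tool_pos": TCP position; "orientation": TCP orientation; "contact_force": force on the tool from outside, world axes, zero at the start; "moment": the same for the moment, N m; "finger_gap": finger opening in m.
Only numpy, scipy, OpenCV 4.12 (cv2) and the standard library are available. Lean on these libraries where they do the work, as an engineer would, in place of code of your own. Each camera call takes 0.05 s, during which the arm holds its last target. There are 200 camera calls.

### The job

Put the blue ink pad away in the stamping stand: lay it flat on the free end of the stand's white deck, then slide it along the blue fence, without lifting it again, until it drops into its pocket and sits flat. Then push the keeper fully over it so that it cannot come out. Be gentle: feel for the dip instead of ramming the pad into the pocket's end or bearing down on it, and leave the stamp and the mouse undisturbed.

Things in the scene. Friction and masses are not known exactly. Their poses are not given: they have to be found in the camera images.
- ink_pad: Closed blue ink pad tin, lid fixed shut, 56 (x) x 86 (y) x 17 mm (a small catch stands 3 mm proud of a long side), 0.06 to 0.11 kg, loose on the bench. Origin at its underside; the body runs x -26 to +30 and y -43 to +43 mm, so its centre is 2 mm along +x from the origin. z up. Grip it across the 56 mm width. Either way round will do in the stand, its long sides across the slide direction.
- stand: Stamping stand fixed on the bench: 6 mm dark steel base, x -160 to +75, y -105 to +56 mm. Origin on the bench surface; x = slide direction, from the deck's free end to the pocket; y = towards the fence; z up. On it a white deck, 4 mm thick, top 10 mm above the bench, from 135 mm before to 50 mm behind the pocket's centre, y -54 to +44.5 mm; a blue fence on its +y edge.
- pocket_nominal (a point): Nominal middle of the pocket's floor: x = 0, y = 0, z = 6 mm of the stand. The pocket is 59 mm (x) by 89 mm (y, -44.5 to +44.5), 4 mm deep, square-walled: 3 mm of play for the pad each way. Its place along x is NOT measured: the deck is clamped anywhere up to 22 mm either way, so its true centre is between x = -22 and +22 mm. A seated pad has its underside 6 and its top 23 mm above the bench.
- fence (a point): Point on the fence's inner face at its top edge: x = -92, y = +44.5, z = 24 mm of the stand. The fence is straight, 7.5 mm thick, parallel to the stand's x, as long as the deck, level with the pocket's +y wall: a pad touching it has its middle at y = +1.5 mm and will fit the pocket.
- landing (a point): Point on the top of the deck's free end, at x = -92, y = 0, z = 10 mm of the stand: lay the pad flat with its centre here or at most 10 mm away, square to the fence (its leading edge is then clear of the pocket wherever that is). Its underside is then 10 mm above the bench.
- keeper (a joint): Sliding keeper, m: 0 to 0.003 = open (start), 0.020 = fully over the pad. Moves along the stand's +y against about 1.5 N of friction and stays where left. Steel tongue x -19 to +19, 4 mm thick, underside 25.5 mm above the bench; tip at y = -52 mm open, -32 closed. Clears a seated pad by 2 mm, is blocked by an unseated one. Grey cheeks beside it: x +-20 to +-33, y -99 to -61, top 32 mm.
- keeper_knob (a point): Centre of the top of the keeper's round black knob, 15 mm in diameter, 20 mm high, standing on the tongue from 29.5 to 49.5 mm above the bench; moves with the keeper (y = -80 mm of the stand when open). Pinch it or push it towards the fence.
- stamp: Rubber stamp with a wooden handle, 26x46x56 mm, standing loose on the bench, a bystander. Origin at the centre of its underside.
- mouse: Black computer mouse, 110x60x43 mm, loose, a bystander. Origin at the centre of its underside.

How it is judged:
On the way, in this order (a step that is already met when the one before it is completed fails the run):
1. the ink pad lies flat on the free end of the deck, square to the fence (z of ink_pad in the frame of stand between 0.0085 and 0.012 m and angle between ink_pad's own z axis and vertical below 0.035 rad and angle between the x axis of ink_pad and the x axis of stand, either way round below 0.12 rad and x of ink_pad in the frame of stand between -0.125 and -0.076 m and y of ink_pad in the frame of stand between -0.012 and 0.012 m and contact force between ink_pad and stand above 0.1 N), for 0.1 s.
2. the ink pad has dropped into the pocket and sits flat, the keeper still open (z of ink_pad in the frame of stand between 0.004 and 0.0075 m and angle between ink_pad's own z axis and vertical below 0.035 rad and angle between the x axis of ink_pad and the x axis of stand, either way round below 0.12 rad and x of ink_pad in the frame of stand between -0.028 and 0.028 m and y of ink_pad in the frame of stand between -0.008 and 0.008 m and value of joint keeper below 0.01 m), for 0.2 s.
3. the keeper is pushed over the seated pad (z of ink_pad in the frame of stand between 0.004 and 0.0075 m and angle between ink_pad's own z axis and vertical below 0.035 rad and angle between the x axis of ink_pad and the x axis of stand, either way round below 0.12 rad and x of ink_pad in the frame of stand between -0.028 and 0.028 m and y of ink_pad in the frame of stand between -0.008 and 0.008 m and value of joint keeper above 0.016 m), for 0.2 s.
At the end, for the whole second after the job is handed in: The ink pad sits flat in the pocket (underside 4 to 7.5 mm above the bench in the stand, tilt below 2 degrees, square to the stand within 7 degrees), at rest, and the keeper is closed beyond 16 mm of its 20 mm (all of step 3 and linear speed of ink_pad below 0.01 m/s); the robot touches nothing.
It fails at once if the pad was pressed or rammed against the stand with more than 35 N (contact force between ink_pad and stand above 35 N).
It fails at once if the pad was carried over the deck beyond its free end (more than 8 mm above the deck) instead of being slid (x of ink_pad in the frame of stand between -0.062 and 0.08 m and y of ink_pad in the frame of stand between -0.08 and 0.08 m and z of ink_pad in the frame of stand above 0.018 m).
It fails at once if the stamp or the mouse was disturbed (moved more than 25 mm, or the stamp knocked over) (distance of any of stamp, mouse from where it was at the start of the episode above 0.025 m or angle between stamp's own z axis and vertical above 0.4 rad).
It also fails if it takes over 58 s, if anything falls off the work surface, if the arm or the gripper's body presses on something with over 40 N, if the wrist force passes 120 N, or if a joint passes its speed limit or range.

## Working session

There is one attempt and no reset: what is moved stays moved. The work goes in short steps, Python scripts to look and compute and a tool call to move; the robot and the scene stay as the last step left them, time stands still between calls to the robot, and variables do not carry over. Pictures are saved under pics/ and viewed, about 8 in all and at most 12, crops included, and the job is handed in when it is done.

Besides the shell and the picture viewer there is one more tool, called after "Request:" as name(argument=value, ...), one argument or row to a line, values as JSON. send_rows: Moves the arm, as the interface text tells. Its arguments: {"type":"object","properties":{"increments":{"type":"string"}},"required":["increments"]}

```bash
mkdir -p pics; python3 - <<'E'
from station import sensors, imaging, env
import cv2,numpy as np
s=sensors.observe(); print(s)
a=imaging.get_image("top"); b=imaging.get_image("scene")
cv2.imwrite("pics/top.png",a); cv2.imwrite("pics/scene.png",b)
for n in("top","scene","wrist"): print(n,imaging.camera_info(n))
E
```

```text
{'time': 0.0, 'q': array([ 1.14192764e+00,  2.45781720e-01,  1.55897550e+00, -1.59911931e-05,
        1.33870040e+00, -1.74107018e-01]), 'dq': array([-0.0013041 , -0.00048317, -0.00095662, -0.00085568, -0.0006242 ,
       -0.00016393]), 'tau': array([ 1.26955503e-03, -4.15846503e+01, -3.14602768e+01,  6.85710437e-02,
        3.33776430e-02, -1.83897387e-04]), 'tool_pos': array([0.16363867, 0.62864272, 0.30158659]), 'orientation': array([ 1.27034749e-01,  9.91897829e-01, -8.92736649e-04, -2.69464888e-04]), 'contact_force': array([-0.75308076,  0.20703062, -0.05405175]), 'moment': array([-0.0706984 , -0.02862886, -0.01189447]), 'finger_gap': 0.09401021069263986}
top {'camera_matrix': array([[395.04371054,   0.        , 282.05630088],
       [  0.        , 395.04371054, 207.1987114 ],
       [  0.        ,   0.        ,   1.        ]]), 'k1': 0.015873006451220403, 'eye': array([0.44903626, 0.0146468 , 0.95928096]), 'attitude': array([ 0.7129917 , -0.69932651,  0.04775275, -0.01746294])}
scene {'camera_matrix': array([[383.74827964,   0.        , 279.5742202 ],
       [  0.        , 383.74827964, 203.62613597],
       [  0.        ,   0.        ,   1.        ]]), 'k1': -0.06691617188005701, 'eye': array([ 0.16247927, -0.64552659,  0.88563699]), 'attitude': array([ 0.90502197, -0.22405273,  0.09300384, -0.34940791])}
wrist {'camera_matrix': array([[374.28867686,   0.        , 285.31994309],
       [  0.        , 374.28867686, 203.99981132],
       [  0.        ,   0.        ,   1.        ]]), 'k1': 0.035357369497773, 'T_tool_cam': array([[ 4.70560041e-04, -9.67500163e-01, -2.52869954e-01,
         7.40242457e-02],
       [ 9.99999887e-01,  4.73121207e-04,  5.06787874e-05,
         5.70942931e-04],
       [ 7.06064028e-05, -2.52869949e-01,  9.67500276e-01,
        -8.22278927e-02],
       [ 0.00000000e+00,  0.00000000e+00,  0.00000000e+00,
         1.00000000e+00]])}
```

View pics/top.png

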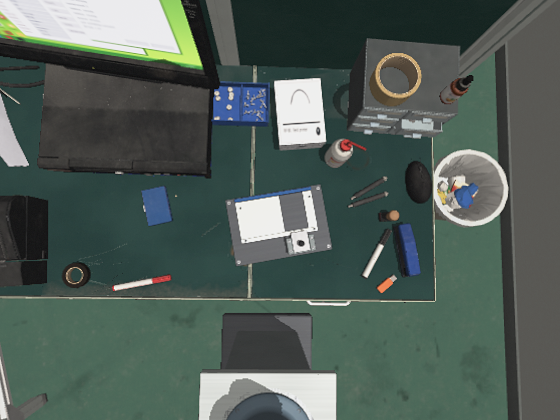

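View pics/scene.png

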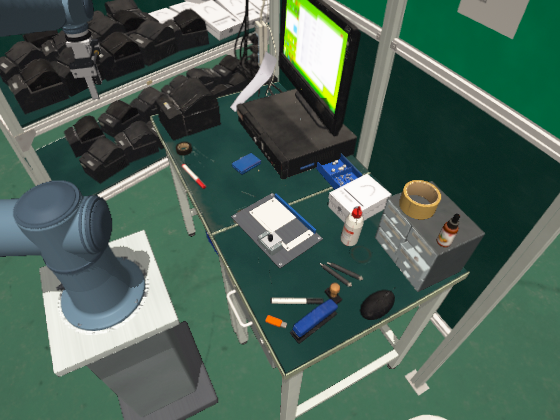

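```bash
cat > h.py <<'E'
from station import sensors, imaging, env
import cv2,numpy as np
from scipy.spatial.transform import Rotation as R
def campose(n,s=None):
    c=imaging.camera_info(n)
    if n!="wrist": return c,R.from_quat(c["attitude"]).as_matrix(),np.array(c["eye"])
    s=s or sensors.observe(); T=c["T_tool_cam"]; A=R.from_quat(s["orientation"]).as_matrix()
    return c,A@T[:3,:3],A@T[:3,3]+s["tool_pos"]
def cast(n,uv,z,s=None):
    c,A,e=campose(n,s)
    p=cv2.undistortPoints(np.array(uv,float).reshape(-1,1,2),c["camera_matrix"],np.array([c["k1"],0,0,0,0.]),).reshape(-1,2)
    d=np.c_[p,np.ones(len(p))]@A.T
    return e+d*((z-e[2])/d[:,2])[:,None]
def rect(m):
    cs,_=cv2.findContours(m.astype(np.uint8),cv2.RETR_EXTERNAL,cv2.CHAIN_APPROX_NONE)
    return max(cs,key=cv2.contourArea)
def worldrect(n,cnt,z,s=None):
    w=cast(n,cnt.reshape(-1,2),z,s)[:,:2]
    (c,sz,a)=cv2.minAreaRect((w*1000).astype(np.float32)); return np.array(c),np.array(sz),a
E
python3 - <<'E'
from h import *
for n in("top","scene"):
    c,A,e=campose(n); print(n,"fwd",A[:,2])
a=cv2.imread("pics/top.png"); hsv=cv2.cvtColor(a,cv2.COLOR_BGR2HSV)
def roi(m,x0,y0,x1,y1):
    o=np.zeros_like(m); o[y0:y1,x0:x1]=m[y0:y1,x0:x1]; return o
blue=cv2.inRange(hsv,(100,110,50),(125,255,255))
print("pad",worldrect("top",rect(roi(blue,130,170,190,240)),.017))
print("fence",worldrect("top",rect(roi(blue,222,175,340,215)),.024))
white=cv2.inRange(hsv,(0,0,190),(180,50,255))
cnt=rect(roi(white,222,180,330,268)); print("white",worldrect("top",cnt,.010))
base=cv2.inRange(hsv,(0,0,60),(180,60,255))|roi(blue,222,175,340,215)
cnt=rect(cv2.morphologyEx(roi(base,215,178,342,272),cv2.MORPH_CLOSE,np.ones((5,5)))); print("base",worldrect("top",cnt,.006))
crop=cv2.resize(a[165:275,125:345],None,fx=3.5,fy=3.5,interpolation=cv2.INTER_CUBIC); cv2.imwrite("pics/c1.png",crop)
print("mouse", cast("top",[(418,182)],.04), "stamp",cast("top",[(388,216)],.05))
E
```

```text
top fwd [ 0.09251921 -0.04188766 -0.99482944]
scene fwd [ 0.32491263  0.59076814 -0.7385288 ]
pad (array([534.91052246, 271.10888672]), array([87.59645081, 57.77391815]), 13.798096656799316)
fence (array([567.38305664,  -0.88587952]), array([  8.60062695, 183.95449829]), 10.668977737426758)
white (array([493.59692383, -15.71734619]), array([140.39733887, 185.84835815]), 10.956984519958496)
base (array([507.03128052, -11.31385803]), array([221.64816284, 244.08628845]), 10.894837379455566)
mouse [[ 0.60179515 -0.34741648  0.04      ]] stamp [[ 0.51826337 -0.27141786  0.05      ]]
```

View pics/c1.png

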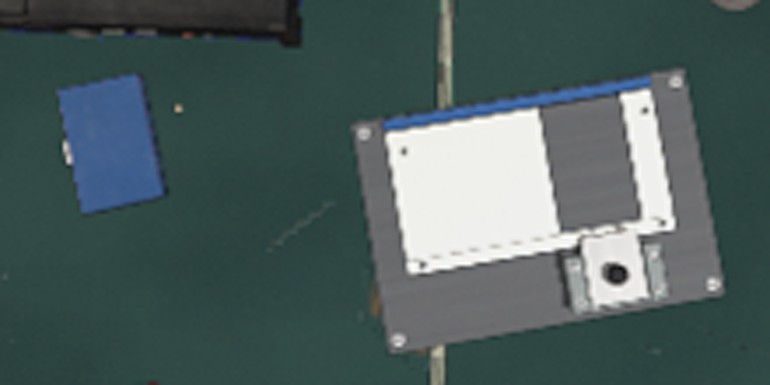

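The picture shows the pad on the left, with its catch at the middle of its left side at crop (67,152). It also shows the stand with its fence at the top and the dark pocket at crop x 545–640. Next I'll compute the stand frame.

```bash
python3 - <<'E'
from h import *
f=lambda P:np.array(P)/3.5+[125-.36,165-.36]
C=cast("top",f([(353,124),(683,69),(722,294),(389,352)]),.006)[:,:2]*1000
M=np.array([(-160,56),(75,56),(75,-105),(-160,-105)],float)
cm,cc=M.mean(0),C.mean(0); H=(M-cm).T@(C-cc)
th=np.arctan2(H[0,1]-H[1,0],H[0,0]+H[1,1]); Rm=np.array([[np.cos(th),-np.sin(th)],[np.sin(th),np.cos(th)]])
t=cc-Rm@cm; print("stand origin",t,"yaw",np.degrees(th),"resid",(M@Rm.T+t-C).round(1).tolist())
L=lambda P,z:((cast("top",f(P),z)[:,:2]*1000-t)@Rm).round(1).tolist()
print("deck end L",L([(385,133),(409,274)],.01),"pocket edges",L([(543,110),(558,232),(620,98),(638,215)],.01),"deck R",L([(651,92),(674,228)],.01))
print("fence top inner", L([(386,133),(650,90)],.024),"knob",L([(615,273)],.0495))
print("landing",Rm@[-92,0]+t)
print("catch",cast("top",f([(67,152)]),.01),"box edge",cast("top",f([(150,32),(300,42)]),.06))
np.savez("st.npz",t=t,th=th)
E
```

```text
stand origin [528.03469982 -54.35900903] yaw -79.3237780934816 resid [[1.4, 1.8], [1.1, -0.7], [-1.0, -2.2], [-1.5, 1.1]]
deck end L [[-137.5, 44.1], [-136.7, -53.9]] pocket edges [[-27.7, 42.1], [-31.7, -42.7], [26.5, 41.6], [24.7, -40.4]] deck R [[48.5, 42.3], [47.7, -53.4]]
fence top inner [[-136.1, 42.4], [46.1, 42.1]] knob [[-1.3, -76.4]]
landing [510.99088937  36.04844932]
catch [[0.52822626 0.30313095 0.01      ]] box edge [[0.60338849 0.23877431 0.06      ]
 [0.59927528 0.14195158 0.06      ]]
```

Request:
send_rows(
  increments="0 0 0 0 0 -7 100; 0 0 0 0 0 -14 100; 0 0 0 0 0 -21 100; 0 0 0 0 0 -28.4 100; -4.2 0 0 0 0 -28.4 100;-8.4 0 0 0 0 -28.4 100;-12.6 -4 0 0 0 -28.4 100;-16.8 -8 0 0 0 -28.4 100; -21 -12 0 0 0 -28.4 100; -24 -16 0 0 0 -28.4 100; -25 -20 1 0 0 -28.4 100; -25.4 -24 3 0 0 -28.4 100;-25.4 -25.3 4 0 0 -28.4 100;-25.4 -25.3 4 0 0 -28.4 100;-25.4 -25.3 4 0 0 -28.4 100",
)

```text
time: 1.35
tool_pos: [0.3445, 0.3162, 0.2595]
orientation: [-0.118, 0.993, -0.002, -0.003]
contact_force: [-0.3, 1.1, 0.5]
finger_gap: 0.0939
```

Request:
send_rows(
  increments="-4 -2 0 0 0 0 100;-8 -4 0 0 0 0 100;-12 -6 0 0 0 0 100;-15 -8 0 0 0 0 100;-17.4 -8.8 0 0 0 0 100;-17.4 -8.8 0 0 0 0 100;-17.4 -8.8 0 0 0 0 100",
)

```text
time: 1.93
tool_pos: [0.5369, 0.2762, 0.2621]
orientation: [-0.12, 0.993, 0.0, -0.0]
contact_force: [-0.4, -0.7, -0.2]
finger_gap: 0.0939
```

```bash
cat > w.py <<'E'
from h import *
import sys
s=sensors.observe(); a=imaging.get_image("wrist"); cv2.imwrite(sys.argv[1],a)
d=np.load("st.npz"); t,th=d["t"],d["th"]
print("tcp",s["tool_pos"],"F",s["contact_force"].round(1),"gap",s["finger_gap"],"yaw tool y",np.degrees(np.arctan2(*R.from_quat(s["orientation"]).as_matrix()[[1,0],1])))
hsv=cv2.cvtColor(a,cv2.COLOR_BGR2HSV)
blue=cv2.inRange(hsv,(100,110,40),(125,255,255)); blue=cv2.morphologyEx(blue,cv2.MORPH_OPEN,np.ones((5,5)))
c=rect(blue); z=float(sys.argv[2]); print("blue rect",worldrect("wrist",c,z,s), cv2.boundingRect(c))
E
python3 w.py pics/w1.png .017
```

```text
tcp [0.53685093 0.27623914 0.26214899] F [-0.4 -0.7 -0.2] gap 0.0938875308813973 yaw tool y 103.73114531121864
blue rect (array([534.33984375, 273.934021  ]), array([86.69340515, 56.13061905]), 13.915992736816406) (250, 139, 65, 96)
```

View pics/w1.png

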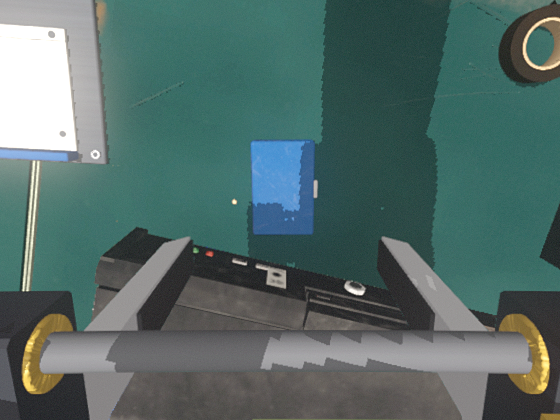

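Pad found at (534.3, 273.9), long axis 13.9°, with the catch centred on its +y side. I'll grip 22 mm off-centre, towards the fence end, to miss the catch.

Request:
send_rows(
  increments="-1.9 -0.16 3 0 0 0 100;-1.9 -0.16 6 0 0 0 100;-1.9 -0.16 9 0 0 0 100;-1.9 -0.16 12 0 0 0 100;-1.9 -0.16 14.5 0 0 0 100;-1.9 -0.16 15.5 0 0 0 100;-1.9 -0.16 16 0 0 0 100;-1.9 -0.16 16 0 0 0 100;-1.9 -0.16 16 0 0 0 66",
)

```text
time: 2.73
tool_pos: [0.5552, 0.2799, 0.1044]
orientation: [-0.12, 0.993, 0.0, 0.001]
contact_force: [0.6, -0.6, -0.5]
finger_gap: 0.0905
```

Request:
send_rows(
  increments="0 0 0 0 0 0 50;0 0 0 0 0 0 50;0 0 0 0 0 0 45;0 0 0 0 0 0 45;0 0 0 0 0 0 45;0 0 0 0 0 0 45;0 0 0 0 0 0 45;0 0 0 0 0 0 45",
)

```text
time: 3.4
tool_pos: [0.5549, 0.2792, 0.1031]
orientation: [-0.12, 0.993, -0.0, 0.0]
contact_force: [-1.1, -0.6, 2.9]
finger_gap: 0.0555
```

Request:
send_rows(
  increments="0 0 -1 0 0 0 45;0 0 -2 0 0 0 45;0 0 -3 0 0 0 45;0 0 -4 0 0 0 45;0 0 -4 0 0 0 45;0 0 -4 0 0 0 45;0 0 -4 0 0 0 45",
)

```text
time: 3.98
tool_pos: [0.5545, 0.2791, 0.1426]
orientation: [-0.12, 0.993, -0.0, -0.0]
contact_force: [0.7, 0.2, -1.0]
finger_gap: 0.0559
```

```bash
python3 - <<'E'
from h import *
s=sensors.observe(); p=s["tool_pos"]*1000; A=R.from_quat(s["orientation"]).as_matrix()
d=np.load("st.npz"); t=d["t"]; th=d["th"]; Rm=np.array([[np.cos(th),-np.sin(th)],[np.sin(th),np.cos(th)]])
print(p,s["contact_force"],s["finger_gap"],"tool y ang",np.degrees(np.arctan2(A[1,1],A[0,1])),"z axis",A[:,2])
print(np.degrees(th)+180)
tgt=Rm@[-92-0,0+22]+t; dl=np.r_[tgt-p[:2],0]; print("tgt",tgt,"tool delta mm",A.T@dl, "midstand z cam", imaging.camera_info("wrist")["T_tool_cam"][:3,3])
E
```

```text
[554.49490803 279.14993186 142.61188853] [ 0.6600669   0.15935634 -0.99755971] 0.05588189247278394 tool y ang 103.79757347476347 z axis [-1.58286671e-04 -2.80919353e-05 -9.99999987e-01]
100.6762219065184
tgt [532.6100642   40.12414312] tool delta mm [ 7.82591595e+01 -2.26909184e+02  1.01787761e-02] midstand z cam [ 0.07367074  0.00082571 -0.08222707]
```

Request:
send_rows(
  increments="1.5 -4 0 0 0 3.1 45;3 -8 0 0 0 3.1 45;4.5 -12 0 0 0 3.1 45;6 -16 0 0 0 3.1 45;7.5 -19.5 0 0 0 3.1 45;8.2 -21.5 0 0 0 3.1 45;8.2 -21.9 0 0 0 3.1 45;8.2 -21.9 0 0 0 3.1 45;8.2 -21.9 0 0 0 3.1 45",
)

```text
time: 4.73
tool_pos: [0.5273, 0.0475, 0.1424]
orientation: [-0.093, 0.996, 0.0, -0.0]
contact_force: [0.2, -1.0, -0.8]
finger_gap: 0.0553
```

```bash
python3 w.py pics/w2.png .052
```

```text
tcp [0.52725464 0.04750381 0.14235866] F [ 0.2 -1.  -0.8] gap 0.05528916776591488 yaw tool y 100.69517712253149
blue rect (array([507.70629883,  44.51548004]), array([87.85935974, 61.84422684]), 10.77116870880127) (224, 129, 123, 176)
```

View pics/w2.png

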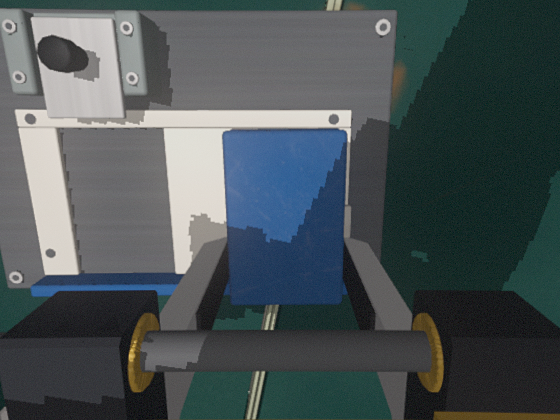

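The pad is held square above the free end (pixels 224–347, 129–304). The pocket shows at about x 60–175 and the fence at rows 274–294. I'll measure these edges from this picture.

```bash
python3 - <<'E'
from h import *
a=cv2.imread("pics/w2.png"); g=cv2.cvtColor(a,cv2.COLOR_BGR2GRAY).astype(float); g=cv2.GaussianBlur(g,(3,3),0)
s=sensors.observe(); A=R.from_quat(s["orientation"]).as_matrix(); p=s["tool_pos"]
def prof(v,i0): d=np.abs(np.diff(v)); return i0+d.argmax()+.5
T=lambda uv,z:(((cast("wrist",uv,z,s)-p)@A)*1000)[:,:2].round(1).tolist() # tool x,y mm
print("deck -y edge z10",T([(u,prof(g[100:118,u],100)) for u in(170,200,240,290)],.01))
sat=cv2.cvtColor(a,cv2.COLOR_BGR2HSV)[...,1].astype(float)
print("fence foot z10",T([(u,prof(sat[262:284,u],262)) for u in(90,110,130,150,180)],.01))
print("pocket +x edge",T([(prof(g[r,50:90],50),r) for r in(150,180,210,240)],.01))
print("pocket -x edge",T([(prof(g[r,145:195],145),r) for r in(150,180,210,240)],.01))
print("deck end",T([(prof(g[r,340:365],340),r) for r in(115,120)],.01))
print("pad",T([(224,131),(347,131),(345,304),(229,304)],p[2]-.102+.017))
E
```

```text
deck -y edge z10 [[71.6, -63.0], [71.7, -46.4], [71.8, -24.3], [71.8, 3.4]]
fence foot z10 [[-26.0, -119.3], [-26.0, -107.2], [-26.1, -95.1], [-26.2, -82.8], [-27.6, -64.5]]
pocket +x edge [[49.0, -127.0], [31.9, -126.9], [13.9, -126.7], [-4.8, -126.4]]
pocket -x edge [[49.3, -67.9], [32.0, -67.6], [13.9, -67.8], [-4.9, -67.5]]
deck end [[68.8, 37.1], [66.1, 37.2]]
pad [[63.1, -26.1], [63.1, 27.9], [-21.1, 30.4], [-21.1, -27.0]]
```

Measured in the tool frame:
- **Stand y = 0:** at tool x ≈ 18. The pad centre is at about 21, so I'll shift 3 mm towards the fence.
- **Pocket centre:** at tool y ≈ −97.3.

Next I'll lower the pad 8 mm further along the deck.

Request:
send_rows(
  increments="-0.3 -0.8 0 0 0 0 45;-0.3 -0.8 0 0 0 0 45;-0.3 -0.8 1 0 0 0 45;-0.3 -0.8 2 0 0 0 45;-0.3 -0.8 2.5 0 0 0 45;-0.3 -0.8 2.7 0 0 0 45;-0.3 -0.8 2.7 0 0 0 45;-0.3 -0.8 2.7 0 0 0 45;-0.3 -0.8 2.8 0 0 0 45;-0.3 -0.8 2.8 0 0 0 45;-0.3 -0.8 2.8 0 0 0 45",
)

```text
time: 5.7
tool_pos: [0.5319, 0.0396, 0.1149]
orientation: [-0.093, 0.996, -0.0, 0.0]
contact_force: [0.4, -0.0, -1.2]
finger_gap: 0.0554
```

Request:
send_rows(
  increments="0 0 0.05 0 0 0 45;0 0 0.05 0 0 0 45;0 0 0.05 0 0 0 45",
)

```text
time: 5.95
tool_pos: [0.5317, 0.0396, 0.1143]
orientation: [-0.093, 0.996, -0.0, 0.0]
contact_force: [-0.5, -0.0, -1.8]
finger_gap: 0.0555
```

Request:
send_rows(
  increments="0 0 0.05 0 0 0 45;0 0 0.05 0 0 0 45;0 0 0.05 0 0 0 45",
)

```text
time: 6.2
tool_pos: [0.5317, 0.0397, 0.1136]
orientation: [-0.093, 0.996, 0.0, -0.0]
contact_force: [0.0, 1.0, -1.6]
finger_gap: 0.0556
```

Request:
send_rows(
  increments="0 0 0.05 0 0 0 45;0 0 0.05 0 0 0 45;0 0 0.05 0 0 0 45",
)

```text
time: 6.45
tool_pos: [0.5317, 0.0397, 0.1131]
orientation: [-0.093, 0.996, 0.0, -0.0]
contact_force: [0.3, -0.1, -1.2]
finger_gap: 0.0559
```

Request:
send_rows(
  increments="0 0 0.03 0 0 0 45;0 0 0.03 0 0 0 45;0 0 0.03 0 0 0 45",
)

```text
time: 6.7
tool_pos: [0.5317, 0.0397, 0.113]
orientation: [-0.093, 0.996, -0.0, -0.0]
contact_force: [-2.1, -0.3, 1.0]
finger_gap: 0.0557
```

Contact is felt. I'll open to a loose cage so the pad lies flat under its own weight.

Request:
send_rows(
  increments="0 0 0 0 0 0 61.5;0 0 0 0 0 0 61.5;0 0 0 0 0 0 61.5;0 0 0 0 0 0 61.5;0 0 0 0 0 0 61.5",
)

```text
time: 7.12
tool_pos: [0.5317, 0.0397, 0.1128]
orientation: [-0.093, 0.996, 0.0, -0.0]
contact_force: [0.3, 0.3, 0.1]
finger_gap: 0.0579
```

```bash
python3 w.py pics/w3.png .027
```

```text
tcp [0.53169852 0.03965227 0.1127993 ] F [0.3 0.3 0.1] gap 0.057904349081656786 yaw tool y 100.6996708843046
blue rect (array([514.4901123 ,  37.34098053]), array([92.33178711, 71.68753815]), 10.729948043823242) (214, 130, 144, 188)
```

View pics/w3.png

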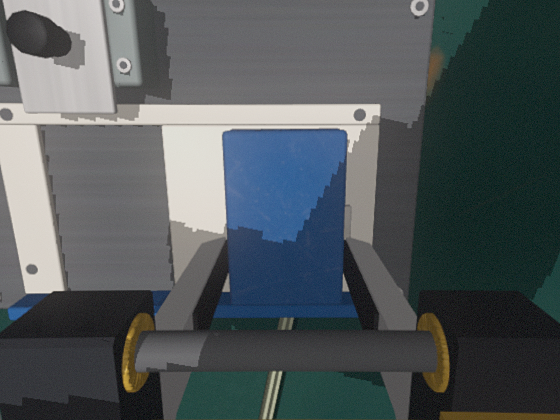

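The pad lies flat on the deck in the loose cage. I'll check its y gap against the deck edge, then slide.

```bash
python3 - <<'E'
from h import *
a=cv2.imread("pics/w3.png"); g=cv2.GaussianBlur(cv2.cvtColor(a,cv2.COLOR_BGR2GRAY).astype(float),(3,3),0)
s=sensors.observe(); A=R.from_quat(s["orientation"]).as_matrix(); p=s["tool_pos"]
def prof(v,i0): return i0+np.abs(np.diff(v)).argmax()+.5
T=lambda uv,z:(((cast("wrist",uv,z,s)-p)@A)*1000)[:,:2].round(1).tolist()
us=(190,250,280,320)
print("deck -y",T([(u,prof(g[95:114,u],95)) for u in us],.01))
print("pad -y edge z27",T([(u,prof(g[120:140,u],120)) for u in (245,270,300,325)],.027))
print("pad left,right z27",T([(prof(g[r,212:236],212),r) for r in(140,160,180,200)],.027),T([(prof(g[r,335:360],335),r) for r in(140,160,180,200)],.027))
print("pocket -x",T([(prof(g[r,145:190],145),r) for r in(140,170,200)],.01),"+x",T([(prof(g[r,30:70],30),r) for r in(140,170,200)],.01))
E
```

```text
deck -y [[74.3, -44.5], [74.4, -16.0], [74.4, -1.7], [74.8, 17.3]]
pad -y edge z27 [[64.1, -16.9], [64.1, -5.9], [64.1, 7.3], [64.6, 18.3]]
pad left,right z27 [[59.1, -27.5], [50.2, -27.4], [41.1, -27.4], [31.7, -27.3]] [[59.1, 28.4], [50.3, 28.3], [41.1, 28.3], [31.7, 28.2]]
pocket -x [[57.5, -59.0], [42.8, -59.3], [27.4, -59.0]] +x [[57.2, -118.1], [42.6, -118.2], [27.4, -118.2]]
```

Request:
send_rows(
  increments="0 0 0 0 0 0 45;0 0 0 0 0 0 45;0 0 0 0 0 0 45;0 0 0 0 0 0 45;-0.06 0 0 0 0 0 45;-0.13 0 0 0 0 0 45;-0.13 0 0 0 0 0 45;-0.13 0 0 0 0 0 45;-0.13 0 0 0 0 0 61.5;-0.13 0 0 0 0 0 61.5;-0.13 0 0 0 0 0 61.5;-0.13 0 0 0 0 0 61.5",
)

```text
time: 8.17
tool_pos: [0.533, 0.0399, 0.1129]
orientation: [-0.093, 0.996, -0.0, 0.0]
contact_force: [-0.0, -0.6, 0.3]
finger_gap: 0.0575
```

Request:
send_rows(
  increments="0 -0.3 0 0 0 0 61.5;0 -0.7 0 0 0 0 61.5;0 -1.1 0 0 0 0 61.5;0 -1.5 0 0 0 0 61.5;0 -1.9 0 0 0 0 61.5;0 -2.3 0 0 0 0 61.5;0 -2.7 0 0 0 0 61.5;0 -3.1 0 0 0 0 61.5;0 -3.5 0 0 0 0 61.5;0 -3.9 0 0 0 0 61.5;0 -4.3 0 0 0 0 61.5;0 -4.7 0 0 0 0 61.5;0 -5.1 0 0 0 0 61.5;0 -5.5 0 0 0 0 61.5;0 -5.9 0 0 0 0 61.5;0 -6.3 0 0 0 0 61.5;0 -6.7 0 0 0 0 61.5;0 -7.0 0 0 0 0 61.5;0 -7.0 0 0 0 0 61.5;0 -7.0 0 0 0 0 61.5",
)

```text
time: 9.83
tool_pos: [0.5461, -0.0292, 0.1129]
orientation: [-0.093, 0.996, -0.0, 0.0]
contact_force: [0.8, -0.0, 0.6]
finger_gap: 0.0573
```

```bash
python3 w.py pics/w4.png .027
```

```text
tcp [ 0.5461052  -0.02915621  0.11289081] F [ 0.8 -0.   0.6] gap 0.057319451780502594 yaw tool y 100.69036286723842
blue rect (array([526.13977051, -32.19021988]), array([95.96525574, 71.13006592]), 10.626069068908691) (214, 119, 146, 197)
```

View pics/w4.png

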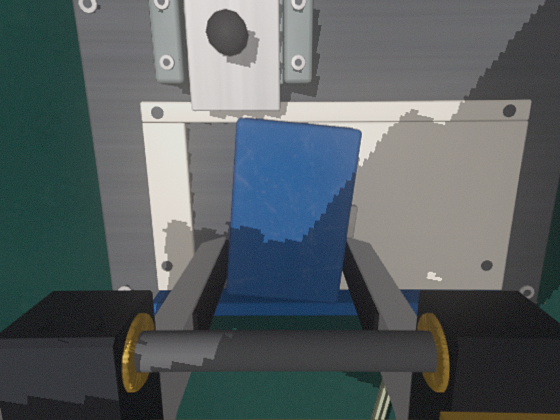

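The slide has yawed the pad a few degrees, because the off-centre push made its near end lag. Squeezing lightly should square it, then I'll slide the last 19 mm snugly held and release over the pocket.

Request:
send_rows(
  increments="0 0 0 0 0 0 60.5;0 0 0 0 0 0 60;0 0 0 0 0 0 59.5;0 0 0 0 0 0 59;0 0 0 0 0 0 58;0 0 0 0 0 0 57;0 0 0 0 0 0 57;0 0 0 0 0 0 57",
)

```text
time: 10.55
tool_pos: [0.546, -0.0288, 0.1129]
orientation: [-0.093, 0.996, 0.0, 0.0]
contact_force: [-0.1, 0.9, 0.6]
finger_gap: 0.0563
```

Request:
send_rows(
  increments="0 -0.2 0 0 0 0 57;0 -0.4 0 0 0 0 57;0 -0.6 0 0 0 0 57;0 -0.8 0 0 0 0 57;0 -1.0 0 0 0 0 57;0 -1.2 0 0 0 0 57;0 -1.4 0 0 0 0 57;0 -1.5 0 0 0 0 57;0 -1.5 0 0 0 0 57;0 -1.5 0 0 0 0 57",
)

```text
time: 11.38
tool_pos: [0.5489, -0.0439, 0.1129]
orientation: [-0.093, 0.996, -0.0, 0.0]
contact_force: [-0.8, -1.8, 0.2]
finger_gap: 0.0562
```

```bash
python3 w.py pics/w5.png .027
```

```text
tcp [ 0.54885906 -0.04394658  0.11291057] F [-0.8 -1.8  0.2] gap 0.0561534077741412 yaw tool y 100.70507753262994
blue rect (array([528.85595703, -46.77696991]), array([95.97559357, 68.63890076]), 10.643411636352539) (217, 119, 143, 197)
```

View pics/w5.png

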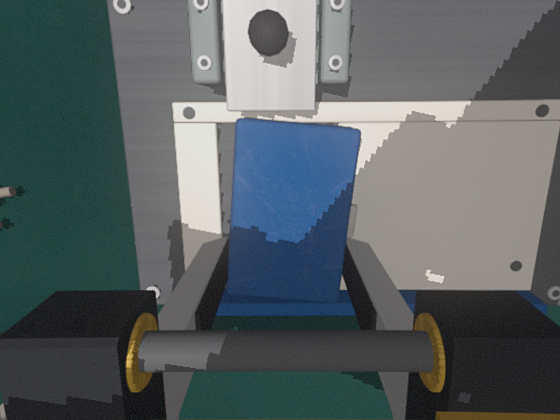

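It is still yawed about 4–5°. I'll squeeze fully to square it and check the edge slope numerically.

Request:
send_rows(
  increments="0 0 0 0 0 0 52;0 0 0 0 0 0 48;0 0 0 0 0 0 45;0 0 0 0 0 0 45;0 0 0 0 0 0 45;0 0 0 0 0 0 45",
)

```text
time: 11.93
tool_pos: [0.5488, -0.0436, 0.1129]
orientation: [-0.093, 0.996, -0.0, 0.0]
contact_force: [0.6, -0.6, 0.9]
finger_gap: 0.0564
```

```bash
cat > e.py <<'E'
from h import *
import sys
s=sensors.observe(); a=imaging.get_image("wrist") ; cv2.imwrite(sys.argv[1],a)
A=R.from_quat(s["orientation"]).as_matrix(); p=s["tool_pos"]; z=float(sys.argv[2])
print("F",s["contact_force"].round(1),"gap",s["finger_gap"].__round__(4),"z",p[2].round(4))
h=cv2.cvtColor(a,cv2.COLOR_BGR2HSV); m=cv2.inRange(h,(100,110,40),(125,255,255))>0
top=lambda u:(u,60+np.argmax(m[60:260,u])-.5)
T=lambda uv,z:(((cast("wrist",uv,z,s)-p)@A)*1000)[:,:2]
rows=[135,150,165,180,195]
us=[250,270,290,310,330]
l=[(180+np.argmax(m[r,180:300])-.5,r) for r in rows]; r_=[(380-np.argmax(m[r,380:300:-1])+.5,r) for r in rows]
for n,P,ax in(("-y edge",[top(u) for u in us],0),("lead edge",l,1),("trail edge",r_,1)):
    q=T(P,z); f=np.polyfit(q[:,1-ax],q[:,ax],1); print(n,q[:,ax].round(1),"slope deg",np.degrees(f[0]).round(1))
E
python3 e.py pics/w6.png .027
```

```text
F [ 0.6 -0.6  0.9] gap 0.0564 z 0.1129
-y edge [68.  67.6 66.7 66.3 65.4] slope deg -4.2
lead edge [-21.2 -21.4 -22.1 -22.8 -23.5] slope deg 5.1
trail edge [33.6 33.  32.  31.5 31.3] slope deg 5.1
```

The full squeeze doesn't square it, so the corner is probably held by the fence. I'll ease away from the fence by 1.5 mm while gripped.

Request:
send_rows(
  increments="0.05 0 0 0 0 0 45;0.1 0 0 0 0 0 45;0.15 0 0 0 0 0 45;0.15 0 0 0 0 0 45;0.15 0 0 0 0 0 45;0.15 0 0 0 0 0 45",
)

```text
time: 12.48
tool_pos: [0.5473, -0.0438, 0.1129]
orientation: [-0.093, 0.996, 0.0, -0.0]
contact_force: [1.3, 0.4, 1.1]
finger_gap: 0.0564
```

```bash
python3 e.py pics/w7.png .027
```

```text
F [1.3 0.4 1.1] gap 0.0564 z 0.1129
-y edge [68.4 67.6 66.7 65.9 65. ] slope deg -5.6
lead edge [-21.2 -21.9 -21.7 -23.3 -23.1] slope deg 4.3
trail edge [33.6 33.  32.5 31.9 31.3] slope deg 4.8
```

The pad is simply held yawed in the grip, so I'll rotate the tool by −4.8° and move 2.5 mm towards the fence.

Request:
send_rows(
  increments="0 0 0 0 0 -1.6 45;0 0 0 0 0 -3.2 45;0 0 0 0 0 -4.8 45;-0.1 0 0 0 0 -4.8 45;-0.2 0 0 0 0 -4.8 45;-0.25 0 0 0 0 -4.8 45;-0.25 0 0 0 0 -4.8 45;-0.25 0 0 0 0 -4.8 45",
)

```text
time: 13.2
tool_pos: [0.5496, -0.0435, 0.1128]
orientation: [-0.135, 0.991, 0.0, -0.0]
contact_force: [-2.9, -0.2, 3.1]
finger_gap: 0.0565
```

```bash
python3 w.py pics/w8.png .027; python3 - <<'E'
from h import *
a=cv2.imread("pics/w8.png"); s=sensors.observe(); p=s["tool_pos"]; th=np.radians(100.7)
ex=np.array([np.cos(th-np.pi/2),np.sin(th-np.pi/2)]) # stand y dir
B=np.array([-ex,[np.cos(th),np.sin(th)]]) # rows: -stand y, -stand x
m=cv2.inRange(cv2.cvtColor(a,cv2.COLOR_BGR2HSV),(100,110,40),(125,255,255))>0
g=cv2.GaussianBlur(cv2.cvtColor(a,cv2.COLOR_BGR2GRAY).astype(float),(3,3),0)
T=lambda uv,z:((cast("wrist",uv,z,s)-p)[:,:2]@B.T*1000).round(1).tolist()
rows=[140,155,170,185,200]
print("top",T([(u,60+np.argmax(m[60:260,u])-.5) for u in(250,270,290,310,330)],.027))
print("lead",T([(180+np.argmax(m[r,180:300])-.5,r) for r in rows],.027))
print("trail",T([(380-np.argmax(m[r,380:300:-1])+.5,r) for r in rows],.027))
E
```

```text
tcp [ 0.54961232 -0.04345237  0.11282205] F [-2.9 -0.2  3.1] gap 0.05646140007110058 yaw tool y 105.49363166539257
blue rect (array([529.41210938, -43.28588104]), array([94.24791718, 68.41283417]), 10.86851978302002) (219, 119, 141, 201)
top [[66.9, -20.3], [66.8, -11.5], [66.7, -2.7], [67.0, 6.1], [66.9, 14.9]]
lead [[57.1, -26.5], [50.5, -25.8], [43.7, -25.9], [36.7, -26.5], [29.6, -26.1]]
trail [[61.7, 28.2], [55.0, 28.2], [48.2, 28.3], [41.3, 28.3], [34.2, 28.2]]
```

View pics/w8.png

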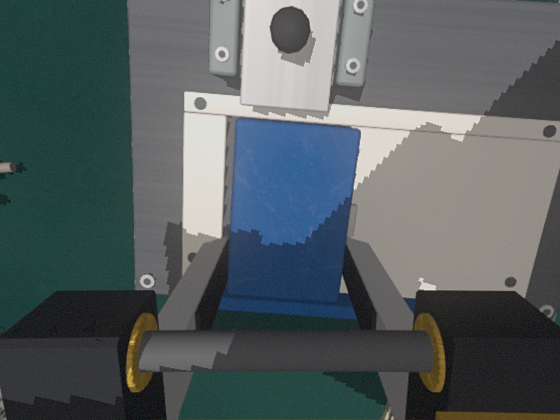

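It is square now (edges constant along their length). The pocket is 4.6 mm ahead and the pad sits at y ≈ −1.3. I'll shift towards the fence, then forward in small steps.

Request:
send_rows(
  increments="-0.06 0 0 0 0 0 45;-0.12 -0.01 0 0 0 0 45;-0.12 -0.01 0 0 0 0 45;-0.12 -0.01 0 0 0 0 45",
)

```text
time: 13.58
tool_pos: [0.551, -0.0432, 0.1128]
orientation: [-0.135, 0.991, 0.0, 0.0]
contact_force: [-1.7, -0.8, 3.8]
finger_gap: 0.0566
```

Request:
send_rows(
  increments="0.01 -0.1 0 0 0 0 45;0.02 -0.2 0 0 0 0 45;0.03 -0.3 0 0 0 0 45;0.04 -0.4 0 0 0 0 45;0.04 -0.4 0 0 0 0 45;0.04 -0.4 0 0 0 0 45",
)

```text
time: 14.08
tool_pos: [0.5515, -0.0473, 0.1125]
orientation: [-0.135, 0.991, -0.0, -0.0]
contact_force: [-0.8, 0.3, -1.2]
finger_gap: 0.0563
```

Request:
send_rows(
  increments="0 -0.05 0 0 0 0 45;0 -0.05 0 0 0 0 45;0 -0.05 0 0 0 0 59;0 -0.05 0 0 0 0 60;0 -0.05 0 0 0 0 61;0 -0.05 0 0 0 0 62;0 -0.05 0 0 0 0 63;0 -0.05 0 0 0 0 63;0 -0.05 0 0 0 0 63",
)

```text
time: 14.83
tool_pos: [0.5519, -0.0477, 0.113]
orientation: [-0.135, 0.991, -0.0, 0.0]
contact_force: [0.9, 0.1, 0.1]
finger_gap: 0.0593
```

```bash
python3 w.py pics/w9.png .023; python3 e.py pics/w9b.png .023
```

```text
tcp [ 0.55185057 -0.04767678  0.11299046] F [0.9 0.1 0.1] gap 0.059252804673818146 yaw tool y 105.50259871580897
blue rect (array([532.35168457, -47.40113831]), array([94.72169495, 72.96889496]), 11.019908905029297) (216, 120, 143, 197)
F [-1.1 -0.9  0.4] gap 0.059 z 0.1129
-y edge [67.8 67.4 66.5 65.6 65.2] slope deg -4.5
lead edge [-21.3 -21.5 -21.7 -22.4 -23.1] slope deg 3.9
trail edge [33.5 32.9 32.4 31.8 31.1] slope deg 4.8
```

View pics/w9.png

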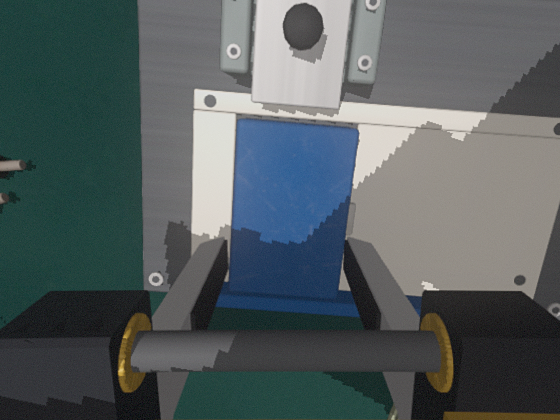

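It looks seated, with a uniform gap all round. I'll open, rise clear, and check the pad's height by triangulating its corners from two wrist views.

Request:
send_rows(
  increments="0 0 0 0 0 0 72;0 0 0 0 0 0 72;0 0 0 0 0 0 72;0 0 -0.5 0 0 0 72;0 0 -1.5 0 0 0 72;0 0 -3 0 0 0 72;0 0 -5 0 0 0 72;0 0 -5 0 0 0 72;0 0 -5 0 0 0 72;0 0 -5 0 0 0 72",
)

```text
time: 15.77
tool_pos: [0.5515, -0.0476, 0.1626]
orientation: [-0.135, 0.991, 0.0, -0.0]
contact_force: [-1.3, -0.1, -0.8]
finger_gap: 0.0679
```

```bash
cat > v.py <<'E'
from h import *
import sys
s=sensors.observe(); a=imaging.get_image("wrist"); cv2.imwrite(sys.argv[1],a)
m=cv2.inRange(cv2.cvtColor(a,cv2.COLOR_BGR2HSV),(100,120,40),(125,255,255)); m[290:]=0; m=cv2.morphologyEx(m,cv2.MORPH_OPEN,np.ones((5,5)))
c=rect(m); x,y,w,h=cv2.boundingRect(c); print((x,y,w,h),s["tool_pos"])
M=m>0; cx=x+w//2
vs=np.arange(y+12,y+int(h*.45),4)
L=np.array([(np.argmax(M[r])-.5,r) for r in vs],float); Rr=np.array([(559-np.argmax(M[r,::-1])+.5,r) for r in vs],float)
us=np.arange(cx-w//4,cx+w//4,4); U=np.array([(u,np.argmax(M[:,u])-.5) for u in us],float)
th=np.radians(100.7); d=np.load("st.npz")
B=np.array([[-np.cos(th),-np.sin(th)],[np.sin(th),-np.cos(th)]]) # stand x,y
def W(P,z): return (cast("wrist",P,z,s)[:,:2]*1000-d["t"])@B.T
for z in(.019,.023,.027):
    l,r,u=W(L,z),W(Rr,z),W(U,z)
    fl=np.polyfit(l[:,1],l[:,0],1);fr=np.polyfit(r[:,1],r[:,0],1);fu=np.polyfit(u[:,0],u[:,1],1)
    ym=np.mean(l[:,1]); print(z,"lead",np.polyval(fl,ym).round(2),"trail",np.polyval(fr,ym).round(2),"width",(np.polyval(fl,ym)-np.polyval(fr,ym)).round(2),"-y edge ends",np.polyval(fu,[np.polyval(fl,ym),np.polyval(fr,ym)]).round(2),"yaw",np.degrees([-fl[0],-fr[0],fu[0]]).round(1))
E
python3 v.py pics/v1.png
```

```text
(220, 120, 132, 156) [ 0.55150361 -0.04757035  0.16256615]
0.019 lead 20.79 trail -28.53 width 49.32 -y edge ends [-38.85 -42.83] yaw [-0.8 15.6  4.6]
0.023 lead 20.48 trail -27.97 width 48.45 -y edge ends [-39.03 -42.94] yaw [-0.8 15.6  4.6]
0.027 lead 20.16 trail -27.42 width 47.58 -y edge ends [-39.21 -43.05] yaw [-0.8 15.6  4.6]
```

Request:
send_rows(
  increments="2 -0.5 -2 0 0 0 72;4 -1 -4 0 0 0 72;4 -1 -6 0 0 0 72;4 -1 -6 0 0 0 72;4 -1 -6 0 0 0 72;4 -1 -6 0 0 0 72",
)

```text
time: 16.32
tool_pos: [0.5154, -0.0677, 0.2212]
orientation: [-0.135, 0.991, 0.001, -0.001]
contact_force: [-0.1, 1.0, 0.1]
finger_gap: 0.0679
```

```bash
python3 v.py pics/v2.png
```

```text
(234, 241, 124, 49) [ 0.51543871 -0.06765514  0.22122264]
0.019 lead 21.34 trail -31.05 width 52.39 -y edge ends [29.11 11.83] yaw [-39.9  20.2  18.9]
0.023 lead 21.26 trail -30.39 width 51.65 -y edge ends [27.47 10.43] yaw [-39.9  20.2  18.9]
0.027 lead 21.19 trail -29.72 width 50.91 -y edge ends [25.82  9.02] yaw [-39.9  20.2  18.9]
```

View pics/v2.png

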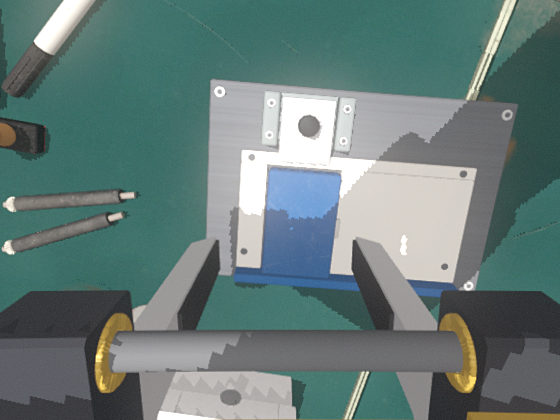

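The pad looks seated between the pocket's edges, with the catch just over the deck. I'll locate the knob and plan the keeper push, which also tests the seating because an unseated pad blocks it.

```bash
python3 - <<'E'
from h import *
a=cv2.imread("pics/v2.png"); s=sensors.observe(); p=s["tool_pos"]; A=R.from_quat(s["orientation"]).as_matrix()
g=cv2.cvtColor(a,cv2.COLOR_BGR2GRAY); k=np.zeros_like(g); k[105:145,290:328]=(g[105:145,290:328]<50)*255
c=rect(k); (u,v),r=cv2.minEnclosingCircle(c); print("knob px",u,v,r)
T=lambda uv,z:((cast("wrist",uv,z,s)-p)@A*1000)
th=np.radians(100.7); 
W=cast("wrist",[(u,v)],.0495)*1000; d=np.load("st.npz"); B=np.array([[-np.cos(th),-np.sin(th)],[np.sin(th),-np.cos(th)]])
St=lambda uv,z:((cast("wrist",uv,z,s)[:,:2]*1000-d["t"])@B.T).round(1).tolist()
print("knob world",W,"stand",St([(u,v)],.0495),"deck -y edge",St([(300,166),(400,162)],.01),"pad corners z23",St([(267,168),(340,173),(332,277)],.023),"@27",St([(267,168),(340,173),(332,277)],.027))
# target tcp: 22 mm behind the knob centre (stand -y)
sy=B[1]; tgt=np.r_[W[0,:2]-22*sy,p[2]*1000]; print("tool delta now axes mm",A.T@(tgt-p*1000),"yaw",np.degrees(np.arctan2(A[1,1],A[0,1])),"sy in tool",A.T@np.r_[sy,0])
hsv=cv2.cvtColor(a,cv2.COLOR_BGR2HSV); m=cv2.inRange(hsv,(100,120,40),(125,255,255))>0
for z in(.023,.027):
    w=[]
    for r in(195,210,225,240):
        x=np.where(m[r,240:350])[0]; q=St([(240+x[0]-.5,r),(240+x[-1]+.5,r)],z); w.append(np.hypot(*np.subtract(q[0],q[1])).round(1))
    print(z,"row widths",w)
E
```

```text
Traceback (most recent call last):
  File "h.py", line 16, in rect
    return max(cs,key=cv2.contourArea)
ValueError: max() iterable argument is empty
```

```bash
python3 - <<'E'
from h import *
a=cv2.imread("pics/v2.png"); s=sensors.observe(); p=s["tool_pos"]; A=R.from_quat(s["orientation"]).as_matrix()
g=cv2.cvtColor(a,cv2.COLOR_BGR2GRAY); print(g[118:134:3,296:324:3])
k=np.zeros_like(g); k[105:145,292:326]=(g[105:145,292:326]<75)*255
c=rect(k); (u,v),r=cv2.minEnclosingCircle(c); print("knob px",u,v,r)
th=np.radians(100.7); 
W=cast("wrist",[(u,v)],.0495)*1000; d=np.load("st.npz"); B=np.array([[-np.cos(th),-np.sin(th)],[np.sin(th),-np.cos(th)]])
St=lambda uv,z:((cast("wrist",uv,z,s)[:,:2]*1000-d["t"])@B.T).round(1).tolist()
print("knob world",W,"stand",St([(u,v)],.0495),"deck -y edge",St([(300,166),(400,162)],.01),"pad corners z23",St([(267,168),(340,173),(332,277)],.023))
sy=B[1]; tgt=np.r_[W[0,:2]-22*sy,p[2]*1000]; print("tool delta now axes mm",A.T@(tgt-p*1000),"sy in tool",A.T@np.r_[sy,0])
m=cv2.inRange(cv2.cvtColor(a,cv2.COLOR_BGR2HSV),(100,120,40),(125,255,255))>0
for z in(.023,.027):
    w=[]
    for r in(195,210,225,240):
        x=np.where(m[r,240:350])[0]; q=St([(240+x[0]-.5,r),(240+x[-1]+.5,r)],z); w.append(np.hypot(*np.subtract(q[0],q[1])).round(1))
    print(z,"row widths",w)
E
```

```text
[[255 255 126 145 139 136 122 245 255 255]
 [255 143 148 143 140 137 133 123 239 255]
 [255 128 145 142 143 138 132 128 244 255]
 [255 125 137 138 139 135 135 131 190 255]
 [255 146 135 138 137 134 132 128 215 255]
 [255 255 130 133 135 131 130 186 249 255]]Traceback (most recent call last):
  File "<stdin>", line 5, in <module>
  File "h.py", line 16, in rect
    return max(cs,key=cv2.contourArea)
ValueError: max() iterable argument is empty
```

```bash
python3 - <<'E'
from h import *
a=cv2.imread("pics/v2.png"); s=sensors.observe(); p=s["tool_pos"]; A=R.from_quat(s["orientation"]).as_matrix()
g=cv2.cvtColor(a,cv2.COLOR_BGR2GRAY)
print("grey: knob",g[126,309],"deck",g[200,400],"pad",a[210,300],"bench",a[30,200],"black hinge",g[310,60], "steel",g[95,310])
k=np.zeros_like(g); k[108:142,293:325]=(g[108:142,293:325]<190)*255
c=rect(k); (u,v),r=cv2.minEnclosingCircle(c); print("knob px",u,v,r)
th=np.radians(100.7); 
W=cast("wrist",[(u,v)],.0495)*1000; d=np.load("st.npz"); B=np.array([[-np.cos(th),-np.sin(th)],[np.sin(th),-np.cos(th)]])
St=lambda uv,z:((cast("wrist",uv,z,s)[:,:2]*1000-d["t"])@B.T).round(1).tolist()
print("knob world",W,"stand",St([(u,v)],.0495),"deck -y edge",St([(300,166),(400,162)],.01),"pad corners z23",St([(267,168),(340,173),(332,277)],.023))
sy=B[1]; tgt=np.r_[W[0,:2]-22*sy,p[2]*1000]; print("tool delta now axes mm",A.T@(tgt-p*1000),"sy in tool",A.T@np.r_[sy,0])
E
```

```text
grey: knob 137 deck 211 pad [218 166 122] bench [110 118  66] black hinge 58 steel 217
knob px 308.5869445800781 125.9521713256836 11.41325569152832
knob world [[451.82131511 -67.94636279  49.5       ]] stand [[-0.8, -77.4]] deck -y edge [[0.2, -44.4], [-77.6, -54.1]] pad corners z23 [[25.6, -42.8], [-29.8, -43.6], [-33.6, 41.9]]
tool delta now axes mm [83.20364287 18.45031271  0.24195732] sy in tool [-0.99646058 -0.08401959 -0.00264782]
```

Request:
send_rows(
  increments="3 0.6 0 0 0 2 40;6 1.2 0 0 0 4.8 20;8.6 1.9 0 0 0 4.8 0;8.6 1.9 0 0 0 4.8 0;8.6 1.9 0 0 0 4.8 0;8.6 1.9 0 0 0 4.8 0;8.6 1.9 2 0 0 4.8 0;8.6 1.9 4 0 0 4.8 0;8.6 1.9 6 0 0 4.8 0;8.6 1.9 7.5 0 0 4.8 0;8.6 1.9 8.4 0 0 4.8 0;8.6 1.9 8.7 0 0 4.8 0;8.6 1.9 8.7 0 0 4.8 0;8.6 1.9 8.7 0 0 4.8 0",
)

```text
time: 17.53
tool_pos: [0.4288, -0.0729, 0.1365]
orientation: [-0.093, 0.996, -0.0, 0.0]
contact_force: [-0.1, 0.5, 0.1]
finger_gap: 0.0007
```

```bash
python3 - <<'E'
from h import *
s=sensors.observe(); p=s["tool_pos"]; A=R.from_quat(s["orientation"]).as_matrix()
print(p,s["contact_force"],s["finger_gap"],"yaw",np.degrees(np.arctan2(A[1,1],A[0,1])), "knob in tool mm",A.T@(np.array([.45182,-.06795,.0495])-p)*1000)
a=imaging.get_image("wrist"); cv2.imwrite("pics/k1.png",a)
E
```

```text
[ 0.42875104 -0.07289621  0.13646661] [-0.13191333  0.45197198  0.13138967] 0.0006630866101681339 yaw 100.71631472113567 knob in tool mm [-23.5099344    0.62453867  86.98693549]
```

View pics/k1.png

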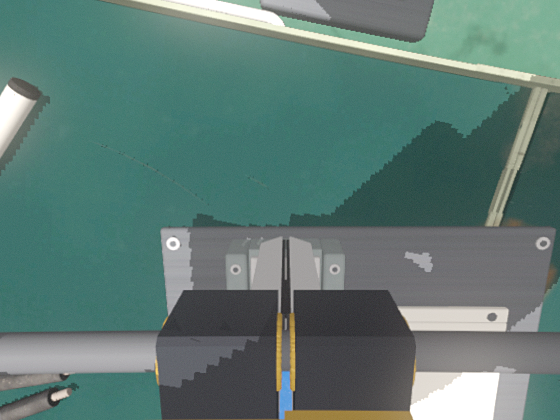

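The closed fingers are centred between the cheeks, behind the knob. I'll push towards the fence in steps and watch the force.

Request:
send_rows(
  increments="0 0 0.3 0 0 0 0;-0.3 0 0.3 0 0 0 0;-0.6 0 0.3 0 0 0 0;-0.9 0 0.3 0 0 0 0;-1.2 0 0.3 0 0 0 0;-1.4 0 0.3 0 0 0 0;-1.4 0 0.3 0 0 0 0",
)

```text
time: 18.17
tool_pos: [0.4422, -0.0701, 0.133]
orientation: [-0.093, 0.996, -0.0, 0.0]
contact_force: [0.5, 1.0, -1.3]
finger_gap: 0.0004
```

Request:
send_rows(
  increments="-0.2 0 0 0 0 0 0;-0.4 0 0 0 0 0 0;-0.6 0 0 0 0 0 0;-0.6 0 0 0 0 0 0",
)

```text
time: 18.5
tool_pos: [0.4479, -0.0689, 0.1329]
orientation: [-0.093, 0.996, 0.0, 0.0]
contact_force: [-1.3, -0.5, -0.1]
finger_gap: 0.0005
```

Request:
send_rows(
  increments="-0.2 0 0 0 0 0 0;-0.4 0 0 0 0 0 0;-0.4 0 0 0 0 0 0;-0.4 0 0 0 0 0 0",
)

```text
time: 18.83
tool_pos: [0.4517, -0.0682, 0.1329]
orientation: [-0.093, 0.996, -0.0, 0.0]
contact_force: [-0.2, -1.0, 0.3]
finger_gap: 0.0006
```

Request:
send_rows(
  increments="-0.1 0 0 0 0 0 0;-0.2 0 0 0 0 0 0;-0.2 0 0 0 0 0 0",
)

```text
time: 19.08
tool_pos: [0.4535, -0.0678, 0.1328]
orientation: [-0.093, 0.996, 0.0, -0.0]
contact_force: [-1.2, -0.8, 0.7]
finger_gap: 0.0005
```

Request:
send_rows(
  increments="-0.1 0 0 0 0 0 0;-0.2 0 0 0 0 0 0;-0.2 0 0 0 0 0 0",
)

```text
time: 19.33
tool_pos: [0.4545, -0.0676, 0.1327]
orientation: [-0.094, 0.996, 0.0, -0.002]
contact_force: [-7.3, -1.7, 4.4]
finger_gap: 0.0
```

```bash
python3 - <<'E'
from h import *
a=imaging.get_image("scene"); t=imaging.get_image("top"); cv2.imwrite("pics/s2.png",a); cv2.imwrite("pics/t2.png",t)
s=sensors.observe(); p=s["tool_pos"]; A=R.from_quat(s["orientation"]).as_matrix(); print(p,s["contact_force"], (A.T@(p-np.array([.42875,-.0729,.1365])))*1000)
E
```

```text
[ 0.45445527 -0.06757898  0.13265887] [-7.14571738 -2.63232268  3.75472427] [-26.2613928    0.43502833   3.73877874]
```

Force rose to 7 N after 26 mm of travel, with contact expected at about 6–8 mm, which matches the 20 mm end stop. I'll back off, rise to the earlier viewing pose and measure the knob shift.

Request:
send_rows(
  increments="0.5 0 0 0 0 0 0;1.5 0 0 0 0 0 0;1.5 0 0 0 0 0 0;1.5 0 -3 0 0 0 0;1.5 0 -6 0 0 0 0;0 0 -8.8 0 0 0 20;-3 -0.5 -8.8 0 0 -2 72;-6 -1.1 -8.8 0 0 -4.8 72;-6 -1.1 -8.8 0 0 -4.8 72;-6 -1.1 -8.8 0 0 -4.8 72;-6 -1.1 -8.8 0 0 -4.8 72",
)

```text
time: 20.35
tool_pos: [0.5157, -0.0669, 0.2203]
orientation: [-0.135, 0.991, 0.0, -0.001]
contact_force: [-0.6, 0.5, -0.3]
finger_gap: 0.0371
```

```bash
python3 - <<'E'
from h import *
s=sensors.observe(); p=s["tool_pos"]; a=imaging.get_image("wrist"); cv2.imwrite("pics/v3.png",a)
print(p,s["contact_force"].round(1))
th=np.radians(100.7); d=np.load("st.npz"); B=np.array([[-np.cos(th),-np.sin(th)],[np.sin(th),-np.cos(th)]])
St=lambda uv,z:((cast("wrist",uv,z,s)[:,:2]*1000-d["t"])@B.T).round(1)
hsv=cv2.cvtColor(a,cv2.COLOR_BGR2HSV)
b=cv2.imread("pics/v2.png"); print("exposure v2/v3",b.mean(),a.mean())
g=cv2.cvtColor(a,cv2.COLOR_BGR2GRAY); th_=np.median(g[85:200,285:330])
for f in(.5,.65,.8):
    k=np.zeros_like(g); k[85:215,288:332]=(g[85:215,288:332]<f*211)*255
    for c in cv2.findContours(k,cv2.RETR_EXTERNAL,cv2.CHAIN_APPROX_NONE)[0]:
        if 150<cv2.contourArea(c)<1500: (u,v),r=cv2.minEnclosingCircle(c); print(f,"blob",round(u),round(v),round(r,1),"stand",St([(u,v)],.0495))
m=cv2.inRange(hsv,(98,80,40),(125,255,255))>0
for z in(.023,.027):
  for r in(215,230,245,255):
    x=np.where(m[r,235:352])[0]; q=St([(235+x[0]-.5,r),(235+x[-1]+.5,r)],z); print(z,r,235+x[0],235+x[-1],"centre",(q.mean(0)).round(1),"width",np.hypot(*(q[0]-q[1])).round(1))
c0=[u for u in(285,310,330)]
print("first blue row by col",[(u,int(np.argmax(m[150:,u])+150)) for u in range(272,342,8)])
E
```

```text
[ 0.51571161 -0.06691061  0.22026822] [-0.6  0.5 -0.3]
exposure v2/v3 116.37253968253968 111.1494600340136
0.65 blob 305 151 10.5 stand [[ -0.4 -59.8]]
0.8 blob 310 192 30.8 stand [[ -6.3 -32.2]]
0.8 blob 305 151 10.9 stand [[ -0.8 -59.9]]
0.023 215 265 334 centre [-2.7 -7.4] width 54.5
0.023 230 265 333 centre [-3.4  4.8] width 54.2
0.023 245 263 321 centre [ 1.  17.8] width 46.9
0.023 255 262 321 centre [ 0.6 26.2] width 48.0
0.027 215 265 334 centre [-2.4 -8.6] width 53.6
0.027 230 265 333 centre [-3.2  3.5] width 53.5
0.027 245 263 321 centre [ 1.2 16.2] width 46.2
0.027 255 262 321 centre [ 0.8 24.6] width 47.3
first blue row by col [(272, 170), (280, 186), (288, 187), (296, 187), (304, 188), (312, 188), (320, 189), (328, 174), (336, 174)]
```

```bash
python3 - <<'E'
from h import *
s=sensors.observe(); th=np.radians(100.7); d=np.load("st.npz"); B=np.array([[-np.cos(th),-np.sin(th)],[np.sin(th),-np.cos(th)]])
St=lambda uv,z:((cast("wrist",uv,z,s)[:,:2]*1000-d["t"])@B.T).round(1)
a=cv2.imread("pics/v3.png"); g=cv2.cvtColor(a,cv2.COLOR_BGR2GRAY).astype(int)
print("tip z29.5/25.5",St([(304,187.5)],.0295),St([(304,187.5)],.0255),"pad -y edge z23",St([(272,169.5),(336,173.5)],.023))
for u in(360,390,420): r=140+np.abs(np.diff(g[140:185,u])).argmax()+.5; print("deck edge",r,St([(u,r)],.01))
E
```

```text
tip z29.5/25.5 [[ -3.6 -31. ]] [[ -3.9 -30.2]] pad -y edge z23 [[ 21.3 -41.5]
 [-27.1 -42.5]]
deck edge 157.5 [[-46.3 -54.4]]
deck edge 160.5 [[-69.9 -54. ]]
deck edge 162.5 [[-93.4 -54.4]]
```

```bash
python3 -c "
from station import env
print(env.sign_off())"
```

```text
the job is handed in; nothing more can be done
None
```

I handed the job in at about 20 s of the 58 s allowed. The pad is in its pocket with the keeper closed over it, though `sign_off()` reports no verdict. I laid the pad flat on the free end of the deck, slid it along the fence, let it drop in, then pushed the keeper home from behind the knob.

- **Slide:** the pad yawed about 5° while it was loosely caged. A full squeeze did not square it, so I turned the gripped pad square without lifting it. I released it over the pocket position measured in the camera. The drop came on release rather than as a clear force signal. Forces I read while handling the pad stayed below about 4 N.
- **Keeper:** the last wrist picture puts the tongue tip at y about −31 mm, where −32 mm means fully closed. It lies over the pad, which it could not do if the pad were unseated. The push met about 8 N after 26 mm of finger travel, which fits the end stop.
- **Pad:** its near edge is at y about −42 mm and its centre at x about −2 to −3 mm, close to the measured pocket centre of −2 mm.
- **Disagreements:** the knob shift measured only about 17.5 mm, which fits a keeper that started up to 3 mm in, or my measuring error. My height check by triangulation failed because the colour mask was poor. So the seating rests on the pad-edge positions and on the tongue passing over it.
- **Stamp and mouse:** I never went near them, but I did not re-measure them at the end.

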